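Book a returned set case back in with the contact scanner

ROBOT

A 6-joint arm with a two-finger parallel gripper is mounted at the origin on the work surface. World frame = base frame: x ahead of the robot, y to its left, z up, the work surface at z = 0. Lengths are in m, angles in degrees, forces in N, time in s.
With the tool pointing down it reaches from about 0.25 to 0.725 m from the base axis. Payload 9.7 kg.
Tool frame: the origin (TCP) lies on the centre line of the jaws, within the pads' length; the fingertips stand tip_extent ahead of it and the grasp point (between the pads) lies 3 mm ahead of it (tip_extent is the distance from the TCP to the fingertips, in m); z points along the fingers, y is the line along which they close (so a half turn about z gives the same grasp; the last joint's range is limited). The gripper opens to 85 mm and grips with 20 to 120 N. Pads are 22 mm wide; open, the fingers measure 114 mm over their backs; the gripper's body (76 mm by 85 mm) begins 54 mm behind the grasp point. The pads swing forward as they close: fully open they stand 13 mm farther back than shut.
Start: joints at [63.083, 4.979, 10.078, 95.1, 0, 90], TCP at [0.249, 0.49, 0.253] pointing down, gripper open.
Joint ranges: [-179.16, 179.16], [-48.56, 103.87], [-65.8, 70.77], [-126.05, 130.52], [-82.76, 87.17], [-180, 180]. Speed limits (degrees/s): [127.2, 127.2, 147.25, 180, 180, 180].

INTERFACE

Orientations are given as [roll, pitch, yaw] about the fixed x, y, z axes, in that order (R = Rz(yaw) Ry(pitch) Rx(roll)).
In Python, from workcell import * gives the robot as it stands.
- The arm moves only by the tool servo_tool, never from a script. Its argument "rows" is a list of rows, each an object with "offset": the shift along the tool's x, y, z as a fraction of full scale, a list of three; "yaw": the turn about the tool's z as a fraction of full scale; "claw": the closure, from 0 (fully open) to 1 (shut). A call has 1 to 12 rows; each row is the pose to reach, as a shift and turn from the pose commanded when the call began, along the tool's axes at that moment, turning the shorter way round; what a row does not reach only later rows make up. Full scale, the value 1, is 0.1 m for a shift and pi rad for a turn. A row lasts 1/8 s, in which the tool goes at most 62.5 mm and 10.7 degrees, less where a joint would pass 70% of its speed; a pose out of reach is approached as far as the arm can. A call with a number of a shift or a turn outside -1 to 1 is refused whole. A call with a gripper value outside its range is refused whole. The fingers move at their own pace and stop on an object; "squeeze" is the grip in N (left out, the last holds). Time passes only in rows, so rows that repeat a pose let the fingers close. It gives the time, the measured TCP pose, the force, the opening and the grip force at its end, in the units of the state.
- get_obs(): the state, without advancing time (a new reading comes with each control period).
- camera(name): name is "side" or "top"; returns (picture, depth): 400x640x3 uint8, red, green, blue; 400x640 float32, m along the optical axis (not along the pixel's ray), 0 where there is no reading.
- camera_info(name): a dict with "fx", "fy", "cx", "cy" (pixels), "cam_to_world" (4x4, takes a point from camera to world coordinates). Camera axes: x right, y up, looking along -z (the intrinsics and any distortion apply to the point x, -y, -z); pixel columns grow to the right and rows downward; lengths in m; the calibration is good to about 2 mm. A picture is of the moment at which its call begins. camera_info takes no time and is no camera call.
- job_done(): hands the job in; it is judged then, once.
The state is a dict: "time": time; "q": joint angles; "qd": joint speeds; "joint_efforts": joint torques, N m; "ee_pos": TCP position; "tcp_rot": TCP orientation; "wrist_force": force on the tool from outside, world axes, zero at the start; "torque": the same for the moment, N m; "opening": finger opening in m; "grasp_force": force on a finger pad.
Only numpy, scipy, OpenCV 4.12 (cv2) and the standard library are available. Lean on these libraries where they do the work, as an engineer would, in place of code of your own. Each camera call takes 0.05 s, during which the arm holds its last target. There are 200 camera calls.

TASK

Book the returned set case back in: press its lid down until it is fully home, then take the scanner from its tray, lay its mouth squared up and flat on the barcode label of the sloping front and hold it there with a light touch, quite still, for a good second. Then put the scanner back in its tray, right way up as it lay. Leave the case where it stands, press no harder than needed, and do not disturb the other things on the shelf.

Things in the scene. Friction and masses are not known exactly. Their poses are not given: they have to be found in the camera images.
- case: Returned set case: loose dark moulded hard case, 0.95 kg, 170 deep (x), 210 wide (y), 142 high shut. Origin: centre of underside; z up, front faces -x. The front is upright to 45 high, then slopes back at 50 degrees from level (111 long) to the rim, 130 high and 14 in front of the origin. The label is on the slope.
- label: Paper barcode label, 80 wide, 42 up the slope; bars run up the slope. Origin: its centre on the slope's surface (44 in front of the case's origin, 94 up). z points squarely out of the slope (up and forward, 40 degrees above level), x up the slope, y along its width, as the case's y.
- lid (a joint): Hinge angle of the case's lid, rad: 0 shut, grows as it rises; starts 0.12 to 0.28. Hinge axis: the case's rear top edge (85 behind its origin, 130 up). Lid: flat slab 101 deep, 212 wide, 11 thick. Stiff hinge: it stays where left, takes about 9 N down near the front edge to move, more nearer the hinge, and stops hard against the rim. Fully home: below 0.02.
- lid_edge (a point): Where to press: on the lid's upper face, mid width, 12 behind its free front edge, 87 from the hinge axis; when shut 2 in front of the case's origin, 141 up. z is square to the lid's upper face.
- scanner: Contact barcode scanner, light grey, 0.22 kg, 155 long, loose, lying like a handset on mouth rim and tail; no trigger. Origin: on the tray floor below its middle; x forward to the head, y left, z up. Neck to grip from above: level bar 34 wide, x -29 to 45, z 34 to 62. Handle slopes down behind to x -82; head, 66 wide, 24 thick, slants down 57 degrees to the mouth; at z 28 its rear is at x 34.
- grip (a point): Point in the scanner's neck to grip across: 10 ahead of the scanner's origin, 47 above it, mid width. Axes as the scanner's.
- mouth: The scanner's flat rubber-rimmed mouth, 68 wide (y) by 24, rigid on the head. Origin: its centre, at (62, 0, 6.5) in the scanner's frame. z: out of the mouth, the reading direction, (0.545, 0, -0.839) in the scanner's frame; y: the scanner's y. To read, lay it flat on the label, centre on centre, mouth z against label z, mouth y along label y.
- tray: The scanner's fixed wooden tray, 210 long (x), 130 wide (y), 16 high, walls and floor 5 thick (inside 200 by 120, floor 5 above the shelf). Origin: centre of underside. The scanner starts within 12 of its middle, its x roughly along the tray's x.
- knight1: Bystander: a walnut chess knight, 78 high on a 42 round foot; origin under the foot.
- knight2: Bystander: a walnut chess knight, 78 high on a 42 round foot; origin under the foot.
- knight3: Bystander: a walnut chess knight, 78 high on a 42 round foot; origin under the foot.
- knight4: Bystander: a walnut chess knight, 78 high on a 42 round foot; origin under the foot.
- disc1: Bystander: red bone draughts disc, 39 across and 10 thick, one of a stack of three; origin under its centre.
- disc2: Bystander: red bone draughts disc, 39 across and 10 thick, one of a stack of three; origin under its centre.
- disc3: Bystander: red bone draughts disc, 39 across and 10 thick, one of a stack of three; origin under its centre.
- pot: Bystander: blue-glazed pencil pot, 86 across and 100 high, pencils to 170; origin under its centre.
- magnifier: Bystander: brass magnifier with a horn handle, lying, 205 long, 84 across the ring, 20 high; origin at its middle, underneath, the ring towards its x.
Not all that is in view belongs to the job. Leave any red look-alike of the scanner alone.

How it is judged (in metres and radians):
On the way, in this order (a step that is already met when the one before it is completed fails the run):
1. the lid is pressed fully home (value of joint lid below 0.02 rad and distance of scanner from where it was at the start of the episode below 0.02 m), for 0.2 s.
2. with the lid shut, the scanner's mouth lies flat, squared up and centred on the label, touching lightly, still for a second (value of joint lid below 0.02 rad and x of mouth in the frame of label between -0.014 and 0.014 m and y of mouth in the frame of label between -0.01 and 0.01 m and z of mouth in the frame of label below 0.006 m and angle between the z axis of mouth and the z axis of label, either way round below 0.16 rad and angle between the y axis of mouth and the y axis of label, either way round below 0.16 rad and contact force between scanner and case between 0.4 and 20 N and linear speed of scanner below 0.02 m/s and angular speed of scanner below 0.2 rad/s), for 1 s.
At the end, for the whole second after the job is handed in: The lid is fully home (hinge under 0.02 rad), the case is within 20 mm of where it stood, and the scanner lies at rest in its tray as before: origin within 35 mm along and 30 mm across of the tray's middle, on the tray's floor, upright within 0.12 rad (value of joint lid below 0.02 rad and distance of case from where it was at the start of the episode below 0.02 m and x of scanner in the frame of tray between -0.035 and 0.035 m and y of scanner in the frame of tray between -0.03 and 0.03 m and z of scanner in the frame of tray below 0.01 m and angle between scanner's own z axis and vertical below 0.12 rad and linear speed of scanner below 0.01 m/s); the robot touches nothing.
It fails at once if the scanner is rammed against the case (over 40 N) (contact force between scanner and case above 40 N).
It fails at once if the lid or case is pressed with more than 60 N by the arm or fingers (contact force between any of the fingers, the arm and case above 60 N).
It fails at once if the case is shoved more than 30 mm (distance of case from where it was at the start of the episode above 0.03 m).
It fails at once if a bystander is moved more than 20 mm or knocked over (distance of any of knight1, knight2, knight3, knight4, disc1, disc2, disc3, pot, magnifier from where it was at the start of the episode above 0.02 m or angle between any of knight1, knight2, knight3, knight4, disc1, disc2, disc3, pot, magnifier's own z axis and vertical above 0.5 rad).
It also fails if it takes over 72 s, if anything falls off the work surface, if the arm or the gripper's body presses on something with over 40 N, if the wrist force passes 120 N, or if a joint passes its speed limit or range.

## Working session

There is one attempt and no reset: what is moved stays moved. The work goes in short steps, Python scripts to look and compute and a tool call to move; the robot and the scene stay as the last step left them, time stands still between calls to the robot, and variables do not carry over. Pictures are saved under pics/ and viewed, at most 10 in all, crops included, and the job is handed in when it is done.

Besides the shell and the picture viewer there is one more tool, called after "Emit:" as name(argument=value, ...) on one line, values as JSON. servo_tool: Moves the arm, as the interface text tells. Its arguments: {"type":"object","properties":{"rows":{"type":"array"},"squeeze":{"type":"number"}},"required":["rows"]}

```bash
ls; mkdir -p pics; python3 - <<'E'
from workcell import *
import cv2,numpy as np
o=get_obs();print({k:np.round(v,3).tolist() if not isinstance(v,dict) else v for k,v in o.items()})
for n in("side","top"):
    p,d=camera(n);i=camera_info(n);print(n,i)
    cv2.imwrite(f"pics/{n}0.png",p[:,:,::-1]);np.savez(f"{n}0.npz",p=p,d=d)
E
```

```text
pics
{'time': 0.0, 'q': [63.084, 5.011, 10.034, 95.101, -0.002, 89.999], 'qd': [-0.04, 0.051, -0.003, -0.024, 0.103, -0.03], 'joint_efforts': [-0.002, -52.039, 46.48, 0.016, -0.0, -0.0], 'ee_pos': [0.249, 0.49, 0.253], 'tcp_rot': [-179.922, 0.002, 153.085], 'wrist_force': [-0.108, -0.356, -0.62], 'torque': [0.03, -0.022, 0.042], 'grasp_force': 0.0, 'opening': 0.085}
side {'fx': 499.4442671707053, 'fy': 499.4442671707053, 'cx': 318.41216247236713, 'cy': 196.80456827863242, 'cam_to_world': array([[ 0.81652738,  0.3762137 , -0.43788844, -0.14212253],
       [-0.57716172,  0.51497517, -0.63378618, -1.00413286],
       [-0.01293737,  0.77023621,  0.63762748,  1.04728125],
       [ 0.        ,  0.        ,  0.        ,  1.        ]])}
top {'fx': 450.98007592949614, 'fy': 450.98007592949614, 'cx': 321.634717914486, 'cy': 201.84625227734458, 'cam_to_world': array([[ 0.02841811,  0.99284269, -0.11599919,  0.38707568],
       [-0.99931347,  0.0309776 ,  0.0203216 , -0.03084597],
       [ 0.02376952,  0.11534206,  0.9930414 ,  1.24573169],
       [ 0.        ,  0.        ,  0.        ,  1.        ]])}
```

View pics/top0.png

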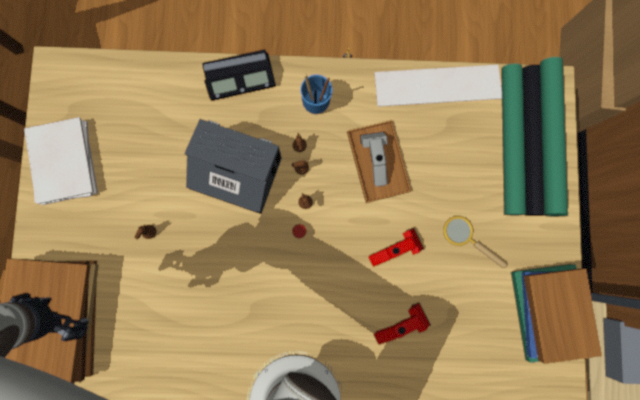

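View pics/side0.png

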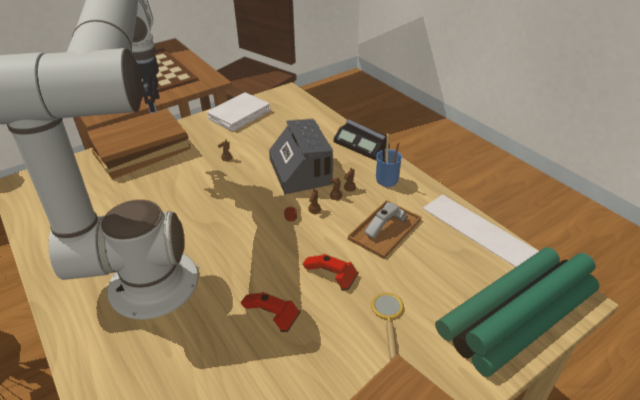

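The top view shows three candidates. The light grey scanner in the wooden tray is at top (376,158), side (387,218). The two red look-alikes are at top (397,247) and (403,325). I choose the grey one, and I'll check it in a close crop along with the case (label at top (224,182)).

```bash
cat > h.py <<'E'
import numpy as np,cv2
from workcell import *
def cloud(n,d):
    i=camera_info(n);v,u=np.mgrid[:400,:640]
    c=np.stack([(u-i["cx"])/i["fx"]*d,-(v-i["cy"])/i["fy"]*d,-d],-1)
    T=np.array(i["cam_to_world"]);return c@T[:3,:3].T+T[:3,3]
def load(n,k=0):
    z=np.load(f"{n}{k}.npz");return z["p"],z["d"],cloud(n,z["d"])
def proj(n,P):
    i=camera_info(n);T=np.linalg.inv(np.array(i["cam_to_world"]));c=np.asarray(P)@T[:3,:3].T+T[:3,3]
    return np.stack([i["cx"]+i["fx"]*c[...,0]/-c[...,2],i["cy"]-i["fy"]*c[...,1]/-c[...,2]],-1)
E
python3 - <<'E'
from h import *
a,_,_=load("top");b,_,_=load("side")
r=lambda x:cv2.resize(x[:,:,::-1],(400,300),interpolation=cv2.INTER_CUBIC)
m=np.vstack([np.hstack([r(a[105:210,340:480]),r(a[110:215,170:310])]),np.hstack([r(b[180:270,330:450]),r(b[110:200,250:370])])])
cv2.imwrite("pics/crop0.png",m)
for n in("top","side"):
    p,d,X=load(n)
    print(n,"table z",np.median(X[(np.abs(X[...,0]-.45)<.05)&(np.abs(X[...,1]+.05)<.1)][:,2]),(d==0).mean())
    for nm,(u,v) in dict(top=dict(scan=(376,158),tray=(358,170),label=(224,182),case=(250,170),lid=(245,140)),side=dict(scan=(387,218),lab=(287,152)))[n].items():print(nm,X[v,u])
E
```

```text
top table z 0.0017087379557222393 0.0039375
scan [ 0.64584614 -0.19593904  0.07267146]
tray [ 0.62242381 -0.15415933  0.01780557]
label [0.56441234 0.1971358  0.09869205]
case [0.58812749 0.12481719 0.15113195]
lid [0.66408269 0.1413431  0.14670995]
side table z 0.001543651287624348 0.0058046875
scan [ 0.64348756 -0.22055866  0.05861561]
lab [0.56137582 0.19483161 0.09699879]
```

View pics/crop0.png

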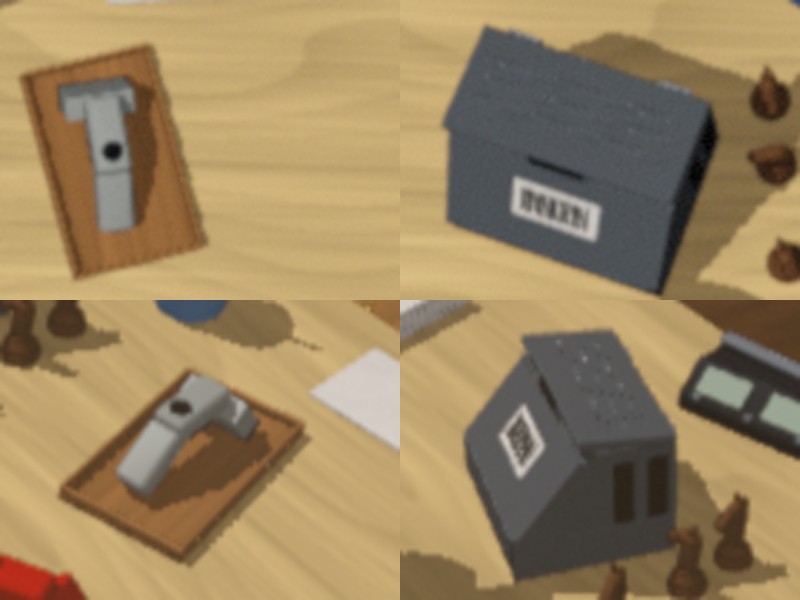

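The crop confirms the light grey handset in the tray: head at the far end, handle towards the robot. The case's label is on the robot-facing slope and the lid is ajar. Now I'll measure.

```bash
cat > meas.py <<'E'
from h import *
def plane(P):
    for _ in range(4):
        c=P.mean(0);n=np.linalg.svd(P-c,full_matrices=False)[2][2];n*=np.sign(n[2]);r=(P-c)@n;P=P[np.abs(r)<max(2*r.std(),.001)]
    return c,n,r.std()
def masks(n,k):
    p,d,X=load(n,k);hsv=cv2.cvtColor(p,cv2.COLOR_RGB2HSV);return p,X,hsv
def box(X,x0,x1,y0,y1,z0,z1):
    return (X[...,0]>x0)&(X[...,0]<x1)&(X[...,1]>y0)&(X[...,1]<y1)&(X[...,2]>z0)&(X[...,2]<z1)
def big(m,close=5):
    m=cv2.morphologyEx(m.astype(np.uint8),cv2.MORPH_CLOSE,np.ones((close,close)))
    c=max(cv2.findContours(m,cv2.RETR_EXTERNAL,cv2.CHAIN_APPROX_NONE)[0],key=cv2.contourArea);return c
E
python3 - <<'E'
from meas import *
for n in("top","side"):
    p,X,h=masks(n,0);print("==",n)
    # label: bright, unsaturated on case
    m=box(X,.48,.65,.1,.3,.06,.13)&(h[...,2]>140)&(h[...,1]<60)
    c=big(m);r=cv2.minAreaRect(c);f=np.zeros(m.shape,np.uint8);cv2.drawContours(f,[c],-1,1,-1)
    P=X[f>0];print("label",f.sum(),r,P.mean(0))
    ext=cv2.dilate(f,np.ones((15,15)))
    lc,ln,ls=plane(X[cv2.erode(ext,np.ones((3,3)))>0]);print("slope plane",lc,ln,ls,"elev",np.degrees(np.arcsin(ln[2])),"yaw",np.degrees(np.arctan2(-ln[1],-ln[0])))
    # pixel centre on plane
    bb=cv2.boxPoints(r);i=camera_info(n);T=np.array(i["cam_to_world"])
    def ray(uv,c,nn):
        d=T[:3,:3]@np.array([(uv[0]-i["cx"])/i["fx"],-(uv[1]-i["cy"])/i["fy"],-1]);return T[:3,3]+d*((c-T[:3,3])@nn/(d@nn))
    print("label ctr",ray(r[0],lc,ln));q=np.array([ray(b,lc,ln) for b in bb]);print("sides",np.linalg.norm(q-np.roll(q,-1,0),axis=1))
    # lid points: dark upper
    m=box(X,.5,.8,.0,.3,.125,.2)&(h[...,2]<120)
    c,nn,s=plane(X[m]);print("lid plane",m.sum(),c,nn,s,"ang",np.degrees(np.arccos(nn[2])))
    # scanner
    m=box(X,.52,.78,-.3,-.1,.045,.09)&(h[...,1]<60)
    P=X[m];print("scan hi",m.sum(),P.mean(0),P.min(0),P.max(0))
    # tray
    m=box(X,.5,.8,-.35,-.05,.004,.09)&~((X[...,2]<.011)&(h[...,1]<130)&(h[...,2]>150))
    c=big(m,3);r=cv2.minAreaRect(c);print("tray",r,[ray(b,np.array([0,0,.016]),np.array([0,0,1.])).round(4).tolist() for b in cv2.boxPoints(r)])
E
```

```text
== top
label 391 ((223.88320922851562, 182.82113647460938), (33.49081802368164, 12.388185501098633), 19.98310661315918) [0.56289587 0.19793026 0.09435723]
slope plane [0.56237061 0.19869054 0.09311047] [-0.73397704  0.23242564  0.63816614] 0.0013749992713946912 elev 39.65520863309571 yaw -17.571228983570904
label ctr [0.56299621 0.19825553 0.09398843]
sides [0.04624543 0.08501218 0.04588155 0.0873503 ]
lid plane 3576 [0.63814453 0.17223848 0.14861966] [ 0.11247558 -0.0344468   0.99305723] 0.0017453814158151747 ang 6.755470838368134
scan hi 613 [ 0.66146358 -0.19991286  0.06095325] [ 0.59438352 -0.22583112  0.04503054] [ 0.71943521 -0.16035141  0.07472419]
tray ((379.215087890625, 160.4171142578125), (75.22821044921875, 48.55731964111328), 75.25643920898438) [[0.7348, -0.119, 0.016], [0.7751, -0.2506, 0.016], [0.5698, -0.3059, 0.016], [0.5314, -0.1762, 0.016]]
== side
label 170 ((286.1855773925781, 151.91751098632812), (18.27623176574707, 11.37187671661377), 66.03751373291016) [0.55250141 0.18538652 0.1063076 ]
slope plane [0.5604329  0.20085842 0.09374723] [-0.72969059  0.233261    0.64276041] 0.0018148414263384 elev 39.99796595308949 yaw -17.72757607075251
label ctr [0.56100525 0.19955227 0.094871  ]
sides [0.05873351 0.10006458 0.05474658 0.10403396]
lid plane 1224 [0.62982963 0.16373917 0.14883246] [ 0.10987698 -0.0399064   0.99314376] 0.0022394538625179912 ang 6.713192287463976
scan hi 376 [ 0.65225838 -0.20631008  0.05916843] [ 0.59009686 -0.22732898  0.04503063] [ 0.71290637 -0.15854655  0.07242139]
tray ((385.5000305175781, 228.49998474121094), (43.84062194824219, 67.88224792480469), 45.0) [[0.5245, -0.1788, 0.016], [0.7902, -0.0929, 0.016], [0.7649, -0.2618, 0.016], [0.5189, -0.3257, 0.016]]
```

```bash
cat > scan.py <<'E'
from meas import *
def rayp(n,uv,z):
    i=camera_info(n);T=np.array(i["cam_to_world"]);uv=np.atleast_2d(uv).astype(float)
    d=np.stack([(uv[:,0]-i["cx"])/i["fx"],-(uv[:,1]-i["cy"])/i["fy"],-np.ones(len(uv))],-1)@T[:3,:3].T
    return T[:3,3]+d*((z-T[2,3])/d[:,2])[:,None]
def scan(n,k,lo=.058,hi=.08):
    p,X,h=masks(n,k)
    m=box(X,.52,.80,-.32,-.08,.012,.09)&(h[...,1]<80)
    S=X[m];N=S[(S[:,2]>lo)&(S[:,2]<hi)]
    return m,S,N
E
python3 - <<'E'
from scan import *
for n in("top","side"):
    m,S,N=scan(n,0)
    print(n,"top z hist",np.percentile(N[:,2],[10,50,90]),len(N))
    yaw=0.08
    for it in range(5):
        c,s=np.cos(yaw),np.sin(yaw);a=N[:,0]*c+N[:,1]*s;b=-N[:,0]*s+N[:,1]*c
        # use strip midlines in 8mm bins with width<45mm
        bins=np.arange(a.min(),a.max(),.006);mid=[]
        for t in bins:
            q=b[(a>=t)&(a<t+.006)]
            if len(q)>4 and .02<np.ptp(q)<.042: mid.append((t+.003,(q.max()+q.min())/2,np.ptp(q)))
        mid=np.array(mid);k=np.polyfit(mid[:,0],mid[:,1],1);yaw+=np.arctan(k[0])
    print("yaw",np.degrees(yaw),"b",np.median(mid[:,1]));print(mid.round(4).tolist())
    A=S[:,0]*c+S[:,1]*s;B=-S[:,0]*s+S[:,1]*c
    for t in np.arange(A.min(),A.max(),.008):
        w=(A>=t)&(A<t+.008);print(round(t+.004,3),w.sum(),S[w,2].max().round(4),np.median(S[w,2]).round(4),B[w].min().round(4),B[w].max().round(4))
E
```

```text
top top z hist [0.06234254 0.06792454 0.07104974] 370
yaw 10.08333596760209 b -0.3135095067402416
[[0.5785, -0.314, 0.0299], [0.5845, -0.314, 0.0308], [0.5905, -0.3131, 0.0324], [0.5965, -0.3147, 0.0332], [0.6025, -0.313, 0.0322], [0.6085, -0.3137, 0.0333], [0.6145, -0.3119, 0.0309], [0.6205, -0.313, 0.0323], [0.6265, -0.3142, 0.034], [0.6325, -0.3133, 0.0302], [0.6385, -0.313, 0.0331], [0.6445, -0.3139, 0.0331], [0.6505, -0.313, 0.0314], [0.6565, -0.3149, 0.024]]
0.538 39 0.0388 0.0329 -0.3297 -0.2987
0.546 43 0.047 0.0377 -0.3305 -0.2972
0.554 41 0.0491 0.0418 -0.3315 -0.2971
0.562 40 0.0549 0.0473 -0.3284 -0.2981
0.57 44 0.06 0.0527 -0.3291 -0.2974
0.578 41 0.0631 0.0578 -0.329 -0.2967
0.586 45 0.0705 0.0643 -0.3294 -0.2976
0.594 43 0.0732 0.0685 -0.3313 -0.2969
0.602 36 0.0743 0.0688 -0.3291 -0.2968
0.61 42 0.0747 0.0685 -0.3304 -0.2971
0.618 39 0.0727 0.0687 -0.3292 -0.2964
0.626 40 0.0721 0.0678 -0.3312 -0.2967
0.634 38 0.0745 0.0679 -0.3289 -0.2965
0.642 50 0.0725 0.0672 -0.3456 -0.2809
0.65 77 0.0725 0.0562 -0.3455 -0.2816
0.658 62 0.0686 0.0534 -0.3464 -0.28
0.666 51 0.0572 
[... 610 characters left out ...]
96
0.547 40 0.0456 0.0333 -0.3197 -0.288
0.555 42 0.0515 0.0384 -0.3223 -0.2874
0.563 40 0.0501 0.0429 -0.3204 -0.2883
0.571 44 0.0574 0.0488 -0.3212 -0.2865
0.579 32 0.0605 0.0552 -0.3218 -0.2847
0.587 41 0.0695 0.0587 -0.3196 -0.2854
0.595 36 0.0701 0.0641 -0.3189 -0.2849
0.603 24 0.0724 0.066 -0.3197 -0.2873
0.611 24 0.0712 0.0675 -0.3192 -0.2881
0.619 26 0.0719 0.066 -0.3214 -0.2879
0.627 29 0.0714 0.0661 -0.3191 -0.2864
0.635 23 0.0715 0.0658 -0.3186 -0.2885
0.643 30 0.0716 0.0669 -0.3282 -0.2869
0.651 59 0.0711 0.0508 -0.3339 -0.2664
0.659 39 0.0675 0.0486 -0.3359 -0.2691
0.667 28 0.0543 0.0405 -0.3341 -0.2672
0.675 10 0.0484 0.0282 -0.3331 -0.3169
0.683 2 0.0231 0.0212 -0.3321 -0.3317
```

```bash
cat > go.py <<'E'
import sys;from h import *
from scipy.spatial.transform import Rotation as Ro
def to(x,y,z,yaw):
    o=get_obs();R=Ro.from_euler("xyz",o["tcp_rot"],degrees=True).as_matrix()
    d=R.T@(np.array([x,y,z])-o["ee_pos"])/.1
    dy=(yaw-o["tcp_rot"][2]+180)%360-180
    print("t",round(o["time"],2),"p",np.round(o["ee_pos"],4),"rot",np.round(o["tcp_rot"],1),"q",np.round(o["q"],1),"F",np.round(o["wrist_force"],1),"op",round(o["opening"],4));print("offset",d.round(3).tolist(),"yaw",round(-dy/180,4))
if __name__=="__main__": to(*map(float,sys.argv[1:5]))
E
python3 go.py .603 .186 .21 162.4; python3 -c "
import workcell as w;print([n for n in dir(w) if not n.startswith('_')], getattr(w,'tip_extent',None))"
```

```text
t 0.1 p [0.2489 0.4903 0.2527] rot [-179.9   -0.   153.1] q [63.1  5.  10.  95.1  0.  90. ] F [0.4 0.9 0.2] op 0.0855
offset [-4.535, -1.109, 0.428] yaw -0.0518
['PlanningError', 'camera', 'camera_info', 'get_obs', 'job_done', 'tip_extent'] 0.022
```

Emit:
servo_tool(rows=[{"offset": [-0.45, -0.11, 0], "yaw": 0, "claw": 1}, {"offset": [-0.91, -0.22, 0], "yaw": 0, "claw": 1}, {"offset": [-0.91, -0.22, 0], "yaw": 0, "claw": 1}], squeeze=20)

```text
time: 0.48
ee_pos: [0.3218, 0.4279, 0.253]
tcp_rot: [-180.0, 0.0, 152.9]
wrist_force: [0.4, 0.5, 0.2]
opening: 0.0323
grasp_force: 0.0
```

Emit:
servo_tool(rows=[{"offset": [-0.5, -0.12, 0], "yaw": 0, "claw": 1}, {"offset": [-0.91, -0.22, 0], "yaw": 0, "claw": 1}])

```text
time: 0.72
ee_pos: [0.3917, 0.3685, 0.253]
tcp_rot: [-180.0, -0.0, 153.1]
wrist_force: [1.3, 0.9, 1.1]
opening: -0.0001
grasp_force: 0.0
```

Emit:
servo_tool(rows=[{"offset": [-0.5, -0.12, 0], "yaw": 0, "claw": 1}, {"offset": [-0.91, -0.22, 0], "yaw": 0, "claw": 1}])

```text
time: 0.98
ee_pos: [0.4632, 0.3074, 0.253]
tcp_rot: [-180.0, -0.0, 153.1]
wrist_force: [0.5, 0.7, -0.4]
opening: -0.0001
grasp_force: 0.0
```

Emit:
servo_tool(rows=[{"offset": [-0.5, -0.12, 0], "yaw": -0.026, "claw": 1}, {"offset": [-0.91, -0.22, 0], "yaw": -0.052, "claw": 1}, {"offset": [-0.91, -0.22, 0], "yaw": -0.052, "claw": 1}, {"offset": [-0.91, -0.22, 0], "yaw": -0.052, "claw": 1}])

```text
time: 1.48
ee_pos: [0.5333, 0.2478, 0.2529]
tcp_rot: [-180.0, -0.0, 162.4]
wrist_force: [-1.1, -0.6, -0.1]
opening: -0.0002
grasp_force: 0.0
```

```bash
python3 go.py .603 .186 .19 162.4
```

```text
t 1.48 p [0.5333 0.2478 0.2529] rot [-180.    -0.   162.4] q [24.9 10.4 16.  95.7  0.  42.5] F [-1.1 -0.6 -0.1] op -0.0002
offset [-0.852, -0.378, 0.629] yaw 0.0001
```

Emit:
servo_tool(rows=[{"offset": [-0.43, -0.19, 0.2], "yaw": 0, "claw": 1}, {"offset": [-0.85, -0.38, 0.6], "yaw": 0, "claw": 1}, {"offset": [-0.85, -0.38, 0.7], "yaw": 0, "claw": 1}, {"offset": [-0.85, -0.38, 0.7], "yaw": 0, "claw": 1}])

```text
time: 1.98
ee_pos: [0.6022, 0.1863, 0.1828]
tcp_rot: [-180.0, -0.1, 162.5]
wrist_force: [0.2, -0.1, 1.0]
opening: -0.0003
grasp_force: 0.0
```

```bash
python3 go.py .603 .186 .163 162.4
```

```text
t 1.98 p [0.6022 0.1863 0.1828] rot [-1.800e+02 -1.000e-01  1.625e+02] q [17.2 15.4 14.2 88.9  0.  34.7] F [ 0.2 -0.1  1. ] op -0.0003
offset [-0.009, -0.001, 0.198] yaw 0.0005
```

Emit:
servo_tool(rows=[{"offset": [0, 0, 0.04], "yaw": 0, "claw": 1}, {"offset": [0, 0, 0.08], "yaw": 0, "claw": 1}, {"offset": [0, 0, 0.1], "yaw": 0, "claw": 1}, {"offset": [0, 0, 0.12], "yaw": 0, "claw": 1}, {"offset": [0, 0, 0.14], "yaw": 0, "claw": 1}, {"offset": [0, 0, 0.16], "yaw": 0, "claw": 1}, {"offset": [0, 0, 0.17], "yaw": 0, "claw": 1}])

```text
time: 2.85
ee_pos: [0.6027, 0.1861, 0.1678]
tcp_rot: [179.9, -0.0, 162.5]
wrist_force: [-5.8, 2.3, 8.4]
opening: -0.0007
grasp_force: 4.1
```

Emit:
servo_tool(rows=[{"offset": [0, 0, 0.01], "yaw": 0, "claw": 1}, {"offset": [0, 0, 0.01], "yaw": 0, "claw": 1}])

```text
time: 3.1
ee_pos: [0.6028, 0.186, 0.1667]
tcp_rot: [179.9, 0.0, 162.5]
wrist_force: [-4.7, 2.0, 7.6]
opening: 0.0001
grasp_force: 3.5
```

Emit:
servo_tool(rows=[{"offset": [0, 0, 0.01], "yaw": 0, "claw": 1}, {"offset": [0, 0, 0.01], "yaw": 0, "claw": 1}])

```text
time: 3.35
ee_pos: [0.6027, 0.186, 0.1657]
tcp_rot: [179.9, -0.0, 162.5]
wrist_force: [-4.9, 1.9, 7.7]
opening: 0.0003
grasp_force: 3.6
```

Emit:
servo_tool(rows=[{"offset": [0, 0, 0.01], "yaw": 0, "claw": 1}, {"offset": [0, 0, 0.02], "yaw": 0, "claw": 1}, {"offset": [0, 0, 0.02], "yaw": 0, "claw": 1}])

```text
time: 3.72
ee_pos: [0.6027, 0.186, 0.1637]
tcp_rot: [179.9, -0.0, 162.5]
wrist_force: [-6.4, 2.0, 7.1]
opening: -0.0003
grasp_force: 3.8
```

Emit:
servo_tool(rows=[{"offset": [0, 0, 0.01], "yaw": 0, "claw": 1}, {"offset": [0, 0, 0.01], "yaw": 0, "claw": 1}])

```text
time: 3.98
ee_pos: [0.6027, 0.1861, 0.163]
tcp_rot: [179.9, -0.0, 162.5]
wrist_force: [-6.4, 2.2, 9.5]
opening: -0.0003
grasp_force: 4.6
```

Emit:
servo_tool(rows=[{"offset": [0, 0, 0.01], "yaw": 0, "claw": 1}, {"offset": [0, 0, 0.01], "yaw": 0, "claw": 1}])

```text
time: 4.22
ee_pos: [0.6027, 0.1861, 0.1629]
tcp_rot: [179.9, 0.0, 162.5]
wrist_force: [-7.6, 2.0, 14.4]
opening: -0.0005
grasp_force: 7.3
```

Emit:
servo_tool(rows=[{"offset": [0, 0, 0.01], "yaw": 0, "claw": 1}, {"offset": [0, 0, 0.01], "yaw": 0, "claw": 1}, {"offset": [0, 0, 0.01], "yaw": 0, "claw": 1}])

```text
time: 4.6
ee_pos: [0.6027, 0.1861, 0.1628]
tcp_rot: [179.8, 0.1, 162.5]
wrist_force: [-11.0, 0.8, 19.9]
opening: -0.0002
grasp_force: 9.9
```

Emit:
servo_tool(rows=[{"offset": [0, 0, -0.02], "yaw": 0, "claw": 1}, {"offset": [0, 0, -0.2], "yaw": 0, "claw": 0.9}, {"offset": [0, 0, -0.8], "yaw": 0, "claw": 0.5}, {"offset": [0, 0, -0.8], "yaw": 0, "claw": 0.4}])

```text
time: 5.1
ee_pos: [0.6047, 0.1856, 0.2456]
tcp_rot: [179.7, 0.4, 162.4]
wrist_force: [0.3, 0.1, 0.1]
opening: 0.0447
grasp_force: 0.0
```

```bash
python3 - <<'E'
from meas import *
for n in("top","side"):
    p,d=camera(n);np.savez(f"{n}1.npz",p=p,d=d)
    p,X,h=masks(n,1)
    m=box(X,.5,.8,.0,.3,.128,.19)&(h[...,2]<120)
    if n=="top":m&=(X[...,2]<.155)
    c,nn,s=plane(X[m]);print("lid",m.sum(),c,nn,s,"ang rad",np.arccos(nn[2]))
E
python3 go.py .670 -.199 .25 189.7
```

```text
lid 1908 [0.62727276 0.13012727 0.1423145 ] [-0.00220859  0.00324453  0.9999923 ] 0.0017051095993447793 ang rad 0.003924908266457603
lid 1142 [0.63040032 0.16589194 0.1422664 ] [-0.00373127 -0.00246911  0.99998999] 0.0018978751019159252 ang rad 0.004474263201444363
t 5.2 p [0.6038 0.1854 0.2406] rot [1.799e+02 1.000e-01 1.624e+02] q [17.1 16.3 21.6 95.3 -0.  34.6] F [ 0.3 -0.2 -0.3] op 0.0513
offset [-1.791, -3.465, -0.094] yaw -0.1515
```

Emit:
servo_tool(rows=[{"offset": [-0.22, -0.44, 0], "yaw": 0, "claw": 0.3}, {"offset": [-0.45, -0.9, 0], "yaw": 0, "claw": 0.3}])

```text
time: 5.45
ee_pos: [0.6187, 0.0852, 0.238]
tcp_rot: [-179.9, -0.1, 162.5]
wrist_force: [0.0, 0.4, 0.1]
opening: 0.0593
grasp_force: 0.0
```

Emit:
servo_tool(rows=[{"offset": [-0.22, -0.44, 0], "yaw": 0, "claw": 0.3}, {"offset": [-0.45, -0.9, 0], "yaw": 0, "claw": 0.3}])

```text
time: 5.7
ee_pos: [0.6345, -0.015, 0.2381]
tcp_rot: [-180.0, -0.1, 162.5]
wrist_force: [1.3, -0.7, -0.4]
opening: 0.0596
grasp_force: 0.0
```

Emit:
servo_tool(rows=[{"offset": [-0.22, -0.44, 0], "yaw": -0.05, "claw": 0.3}, {"offset": [-0.45, -0.9, 0], "yaw": -0.1, "claw": 0.3}, {"offset": [-0.45, -0.9, 0], "yaw": -0.15, "claw": 0.3}, {"offset": [-0.45, -0.9, 0], "yaw": -0.15, "claw": 0.3}])

```text
time: 6.2
ee_pos: [0.6502, -0.1135, 0.238]
tcp_rot: [180.0, -0.1, -170.7]
wrist_force: [-1.1, -0.4, -0.6]
opening: 0.0595
grasp_force: 0.0
```

```bash
python3 go.py .670 -.199 .15 189.7
```

```text
t 6.2 p [ 0.6502 -0.1135  0.238 ] rot [ 1.800e+02 -1.000e-01 -1.707e+02] q [ -9.9  20.8  27.1  96.4   0.  -19.2] F [-1.1 -0.4 -0.6] op 0.0595
offset [-0.058, -0.877, 0.879] yaw -0.0021
```

Emit:
servo_tool(rows=[{"offset": [-0.03, -0.5, 0], "yaw": 0, "claw": 0.3}, {"offset": [-0.06, -0.88, 0.2], "yaw": -0.002, "claw": 0.3}, {"offset": [-0.06, -0.88, 0.6], "yaw": -0.002, "claw": 0.3}, {"offset": [-0.06, -0.88, 0.88], "yaw": -0.002, "claw": 0.3}, {"offset": [-0.06, -0.88, 0.88], "yaw": -0.002, "claw": 0.3}])

```text
time: 6.82
ee_pos: [0.6697, -0.1976, 0.1483]
tcp_rot: [179.9, -0.3, -170.3]
wrist_force: [-0.1, -0.3, -0.5]
opening: 0.0597
grasp_force: 0.0
```

```bash
python3 go.py .670 -.199 .066 189.7
```

```text
t 6.83 p [ 0.6697 -0.1976  0.1483] rot [ 179.9   -0.3 -170.3] q [-16.4  25.5  23.3  88.1  -0.  -26.1] F [-0.1 -0.3 -0.5] op 0.0597
offset [-0.005, -0.016, 0.823] yaw -0.0001
```

Emit:
servo_tool(rows=[{"offset": [0, -0.01, 0.3], "yaw": 0, "claw": 0.3}, {"offset": [0, -0.01, 0.6], "yaw": 0, "claw": 0.3}, {"offset": [0, -0.01, 0.82], "yaw": 0, "claw": 0.3}, {"offset": [0, -0.01, 0.82], "yaw": 0, "claw": 0.3}, {"offset": [0, -0.01, 0.82], "yaw": 0, "claw": 0.6}, {"offset": [0, -0.01, 0.82], "yaw": 0, "claw": 0.7}, {"offset": [0, -0.01, 0.82], "yaw": 0, "claw": 0.8}, {"offset": [0, -0.01, 0.82], "yaw": 0, "claw": 0.8}], squeeze=20)

```text
time: 7.82
ee_pos: [0.6721, -0.1998, 0.0716]
tcp_rot: [-179.9, 0.2, -170.2]
wrist_force: [0.9, 1.0, 6.8]
opening: 0.0329
grasp_force: 26.6
```

Emit:
servo_tool(rows=[{"offset": [0, 0, -0.1], "yaw": 0, "claw": 0.8}, {"offset": [0, 0, -0.3], "yaw": 0, "claw": 0.8}, {"offset": [0, 0, -0.6], "yaw": 0, "claw": 0.8}, {"offset": [0, 0, -0.95], "yaw": 0, "claw": 0.8}, {"offset": [0, 0, -0.95], "yaw": 0, "claw": 0.8}])

```text
time: 8.45
ee_pos: [0.6724, -0.2001, 0.169]
tcp_rot: [-179.8, 0.3, -170.2]
wrist_force: [-0.3, -0.5, -3.1]
opening: 0.0333
grasp_force: 25.8
```

```bash
python3 - <<'E'
from meas import *
for n in("top","side"):
    p,d=camera(n);np.savez(f"{n}2.npz",p=p,d=d)
p=load("side",2)[0];cv2.imwrite("pics/side2.png",cv2.resize(p[120:300,270:510,::-1],(800,600),interpolation=cv2.INTER_CUBIC))
E
python3 go.py .6 -.1 .24 162.4
```

```text
t 8.55 p [ 0.6712 -0.1997  0.1644] rot [-180.     0.  -170.2] q [-16.6  25.5  25.1  89.6   0.  -26.4] F [ 0.9  1.1 -3.8] op 0.0334
offset [0.531, 1.104, -0.756] yaw 0.1522
```

View pics/side2.png

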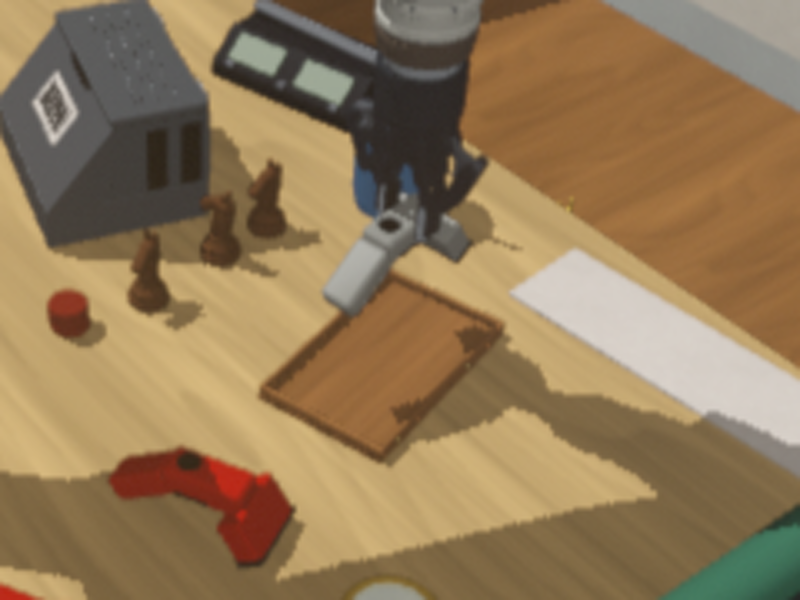

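```bash
cat > tilt.py <<'E'
import sys
from meas import *
from scipy.spatial.transform import Rotation as Ro
def handle(n,k,grip,yaw,rel=(-.092,-.045)):
    # points of light grey handle in scanner-yaw frame relative to grip
    p,X,h=masks(n,k);c,s=np.cos(yaw),np.sin(yaw);D=X-grip
    a=D[...,0]*c+D[...,1]*s;b=-D[...,0]*s+D[...,1]*c;z=D[...,2]
    m=(a>-.11)&(a<-.032)&(np.abs(b)<.025)&(z>-.11)&(z<.04)&(h[...,1]<70)&(h[...,2]>110)
    return a[m],b[m],z[m]
def show(n,k,grip,yaw):
    a,b,z=handle(n,k,np.array(grip),np.radians(yaw))
    if len(a)<15:return print(n,k,"few",len(a))
    # upper face: median-robust line z(a)
    w=np.abs(b)<.014;A=a[w];Z=z[w];o=np.ones(len(A),bool)
    for _ in range(6):
        f=np.polyfit(A[o],Z[o],1);r=Z-np.polyval(f,A);o=np.abs(r)<max(1.8*r[o].std(),.0015)
    print(n,k,len(A),o.sum(),"slope deg",np.degrees(np.arctan(f[0])).round(1),"z@-.05",np.polyval(f,-.05).round(4),"a range",A.min().round(3),A.max().round(3),"zmin",z.min().round(4),"bmid",((b.max()+b.min())/2).round(4))
if __name__=="__main__":
    pass
E
python3 - <<'E'
from tilt import *
for n in("top","side"):
    show(n,0,[.670,-.1995,.052],9.75); show(n,2,[.6712,-.1997,.1644-.0716+.052],9.75)
E
```

```text
top 0 254 185 slope deg 33.3 z@-.05 0.0045 a range -0.091 -0.032 zmin -0.0482 bmid 0.0005
top 2 few 0
side 0 216 146 slope deg 33.4 z@-.05 0.0042 a range -0.095 -0.032 zmin -0.0296 bmid 0.0014
side 2 237 179 slope deg 34.5 z@-.05 0.0082 a range -0.097 -0.033 zmin -0.0268 bmid 0.0007
```

Emit:
servo_tool(rows=[{"offset": [0.02, 0.15, -0.25], "yaw": 0, "claw": 0.8}, {"offset": [0.04, 0.45, -0.5], "yaw": 0, "claw": 0.8}, {"offset": [0.07, 0.82, -0.71], "yaw": 0, "claw": 0.8}])

```text
time: 8.93
ee_pos: [0.6496, -0.1196, 0.2342]
tcp_rot: [180.0, -0.1, -170.3]
wrist_force: [-0.5, -0.1, -2.9]
opening: 0.0335
grasp_force: 25.7
```

Emit:
servo_tool(rows=[{"offset": [0.03, 0.4, 0], "yaw": 0, "claw": 0.8}, {"offset": [0.07, 0.82, 0], "yaw": 0, "claw": 0.8}])

```text
time: 9.18
ee_pos: [0.6286, -0.0394, 0.2338]
tcp_rot: [180.0, -0.1, -170.2]
wrist_force: [0.3, 1.0, -2.0]
opening: 0.0331
grasp_force: 25.7
```

Emit:
servo_tool(rows=[{"offset": [0.03, 0.4, 0], "yaw": 0, "claw": 0.8}, {"offset": [0.07, 0.82, 0], "yaw": 0, "claw": 0.8}])

```text
time: 9.43
ee_pos: [0.6076, 0.0403, 0.2336]
tcp_rot: [180.0, -0.1, -170.2]
wrist_force: [-0.2, 1.0, -3.3]
opening: 0.0332
grasp_force: 25.7
```

Emit:
servo_tool(rows=[{"offset": [0.03, 0.4, 0], "yaw": 0.04, "claw": 0.8}, {"offset": [0.07, 0.82, 0], "yaw": 0.08, "claw": 0.8}, {"offset": [0.07, 0.82, 0], "yaw": 0.12, "claw": 0.8}, {"offset": [0.07, 0.82, 0], "yaw": 0.152, "claw": 0.8}, {"offset": [0.07, 0.82, 0], "yaw": 0.152, "claw": 0.8}])

```text
time: 10.05
ee_pos: [0.5872, 0.1188, 0.2339]
tcp_rot: [-179.9, -0.1, 162.5]
wrist_force: [0.7, -0.2, -2.5]
opening: 0.0336
grasp_force: 25.7
```

```bash
python3 go.py .5705 .1963 .235 162.4
```

```text
t 10.05 p [0.5872 0.1188 0.2339] rot [-1.799e+02 -1.000e-01  1.625e+02] q [11.4 11.6 15.3 93.8 -0.  28.9] F [ 0.7 -0.2 -2.5] op 0.0336
offset [0.392, 0.689, -0.011] yaw 0.0005
```

Emit:
servo_tool(rows=[{"offset": [0.2, 0.35, 0], "yaw": 0, "claw": 0.8}, {"offset": [0.39, 0.69, 0], "yaw": 0, "claw": 0.8}, {"offset": [0.39, 0.69, 0.1], "yaw": 0, "claw": 0.8}, {"offset": [0.39, 0.69, 0.2], "yaw": 0, "claw": 0.8}, {"offset": [0.39, 0.69, 0.22], "yaw": 0, "claw": 0.8}, {"offset": [0.39, 0.69, 0.22], "yaw": 0, "claw": 0.8}])

```text
time: 10.8
ee_pos: [0.5714, 0.1955, 0.2131]
tcp_rot: [-180.0, -0.0, 162.4]
wrist_force: [-0.8, -0.9, -3.1]
opening: 0.0336
grasp_force: 25.7
```

Emit:
servo_tool(rows=[{"offset": [0, 0, 0.01], "yaw": 0, "claw": 0.8}, {"offset": [0, 0, 0.02], "yaw": 0, "claw": 0.8}, {"offset": [0, 0, 0.03], "yaw": 0, "claw": 0.8}, {"offset": [0, 0, 0.03], "yaw": 0, "claw": 0.8}])

```text
time: 11.3
ee_pos: [0.5712, 0.1963, 0.2102]
tcp_rot: [-180.0, -0.0, 162.4]
wrist_force: [0.3, -0.3, -2.2]
opening: 0.0338
grasp_force: 25.7
```

Emit:
servo_tool(rows=[{"offset": [0.01, 0, 0.01], "yaw": 0, "claw": 0.8}, {"offset": [0.02, 0, 0.02], "yaw": 0, "claw": 0.8}, {"offset": [0.02, 0, 0.02], "yaw": 0, "claw": 0.8}])

```text
time: 11.68
ee_pos: [0.5692, 0.197, 0.2082]
tcp_rot: [-180.0, -0.0, 162.4]
wrist_force: [0.2, 0.4, -2.4]
opening: 0.0335
grasp_force: 25.7
```

Baseline payload is about -2.5 N. I'll keep going, with an arc that moves down and back.

Emit:
servo_tool(rows=[{"offset": [0.01, 0, 0.01], "yaw": 0, "claw": 0.8}, {"offset": [0.02, 0, 0.02], "yaw": 0, "claw": 0.8}, {"offset": [0.03, 0, 0.03], "yaw": 0, "claw": 0.8}, {"offset": [0.03, 0, 0.03], "yaw": 0, "claw": 0.8}])

```text
time: 12.18
ee_pos: [0.5666, 0.1982, 0.2058]
tcp_rot: [179.9, 0.0, 162.5]
wrist_force: [0.4, 2.1, 2.6]
opening: 0.0335
grasp_force: 25.7
```

Emit:
servo_tool(rows=[{"offset": [0.01, 0, 0.01], "yaw": 0, "claw": 0.8}, {"offset": [0.02, 0, 0.02], "yaw": 0, "claw": 0.8}, {"offset": [0.02, 0, 0.02], "yaw": 0, "claw": 0.8}])

```text
time: 12.55
ee_pos: [0.5644, 0.1989, 0.2038]
tcp_rot: [179.9, -0.0, 162.5]
wrist_force: [-0.9, 3.3, 5.3]
opening: 0.0338
grasp_force: 26.2
```

Emit:
servo_tool(rows=[{"offset": [0.01, 0, 0.01], "yaw": 0, "claw": 0.8}, {"offset": [0.02, 0, 0.02], "yaw": 0, "claw": 0.8}, {"offset": [0.03, 0, 0.03], "yaw": 0, "claw": 0.8}, {"offset": [0.03, 0, 0.03], "yaw": 0, "claw": 0.8}])

```text
time: 13.05
ee_pos: [0.5613, 0.1999, 0.2008]
tcp_rot: [179.9, -0.0, 162.5]
wrist_force: [-1.8, 3.7, 5.8]
opening: 0.0332
grasp_force: 26.5
```

```bash
cat > look.py <<'E'
import sys
from tilt import *
k=sys.argv[1]
p,d=camera("side");np.savez(f"side{k}.npz",p=p,d=d);o=get_obs()
g=np.array(o["ee_pos"])+[0,0,-.0196]
show("side",k,g,o["tcp_rot"][2]-180)
print(o["time"],np.round(o["ee_pos"],4),np.round(o["wrist_force"],1))
E
python3 look.py 3
```

```text
side 3 107 77 slope deg 41.2 z@-.05 -0.0008 a range -0.088 -0.033 zmin -0.0476 bmid -0.0026
13.1 [0.5613 0.1999 0.2009] [-2.4  3.9  6.4]
```

Emit:
servo_tool(rows=[{"offset": [0.01, 0, 0.01], "yaw": 0, "claw": 0.8}, {"offset": [0.02, 0, 0.02], "yaw": 0, "claw": 0.8}, {"offset": [0.03, 0, 0.03], "yaw": 0, "claw": 0.8}, {"offset": [0.04, 0, 0.04], "yaw": 0, "claw": 0.8}, {"offset": [0.05, 0, 0.05], "yaw": 0, "claw": 0.8}, {"offset": [0.06, 0, 0.06], "yaw": 0, "claw": 0.8}, {"offset": [0.07, 0, 0.07], "yaw": 0, "claw": 0.8}, {"offset": [0.08, 0, 0.08], "yaw": 0, "claw": 0.8}, {"offset": [0.08, 0, 0.08], "yaw": 0, "claw": 0.8}])

```text
time: 14.22
ee_pos: [0.5539, 0.2021, 0.1924]
tcp_rot: [180.0, -0.0, 162.5]
wrist_force: [-2.4, 3.9, 4.1]
opening: 0.0336
grasp_force: 27.2
```

```bash
python3 look.py 4
```

```text
side 4 93 66 slope deg 49.1 z@-.05 -0.0124 a range -0.08 -0.034 zmin -0.0594 bmid -0.0009
14.275 [0.5539 0.2021 0.1924] [-1.7  5.4  4.9]
```

Emit:
servo_tool(rows=[{"offset": [0, 0, -0.1], "yaw": 0, "claw": 0.8}, {"offset": [0, 0, -0.2], "yaw": 0, "claw": 0.8}, {"offset": [0.2, 0, -0.2], "yaw": 0, "claw": 0.8}, {"offset": [0.5, 0, -0.2], "yaw": 0, "claw": 0.8}, {"offset": [0.76, 0, -0.1], "yaw": 0, "claw": 0.8}, {"offset": [0.76, 0, 0.1], "yaw": 0, "claw": 0.8}, {"offset": [0.76, 0, 0.3], "yaw": 0, "claw": 0.8}, {"offset": [0.76, 0, 0.35], "yaw": 0, "claw": 0.8}, {"offset": [0.76, 0, 0.35], "yaw": 0, "claw": 0.8}])

```text
time: 15.4
ee_pos: [0.4817, 0.2245, 0.1576]
tcp_rot: [-180.0, -0.0, 162.4]
wrist_force: [0.0, 0.2, -2.9]
opening: 0.0331
grasp_force: 26.1
```

```bash
python3 look.py 5; python3 go.py .5033 .2176 .1378 162.4
python3 - <<'E'
from h import *
p=load("side",5)[0]
# overlay predicted mouth + label centres
o=get_obs();xh=np.array([.953,-.302,0]);yh=np.array([.302,.953,0]);m=np.array(o["ee_pos"])+.0616*xh+[0,0,-.0435]
n=np.cos(np.radians(40))*xh-[0,0,np.sin(np.radians(40))];n/=np.linalg.norm(n);u=np.sin(np.radians(40))*xh+[0,0,np.cos(np.radians(40))]
q=proj("side",np.array([m+.034*s*yh+.012*t*u for s,t in((1,1),(1,-1),(-1,-1),(-1,1))]))
print(q.round(1).tolist())
big=cv2.resize(p[70:220,200:400,::-1],(800,600),interpolation=cv2.INTER_CUBIC)
cv2.polylines(big,[((q-[200,70]+.5)*4).astype(np.int32)],True,(0,0,255),1);cv2.imwrite("pics/side5.png",big)
E
```

```text
side 5 98 65 slope deg 52.0 z@-.05 -0.0108 a range -0.08 -0.034 zmin -0.0587 bmid -0.0046
15.45 [0.4819 0.2247 0.158 ] [ 1.   0.5 -2.8]
t 15.45 p [0.4819 0.2247 0.158 ] rot [180.    0.  162.4] q [25.   1.6 -4.  84.4 -0.  42.6] F [ 1.   0.5 -2.8] op 0.0337
offset [-0.225, -0.003, 0.202] yaw 0.0002
[[279.2, 140.1], [275.1, 145.5], [280.1, 156.5], [284.3, 151.0]]
```

View pics/side5.png

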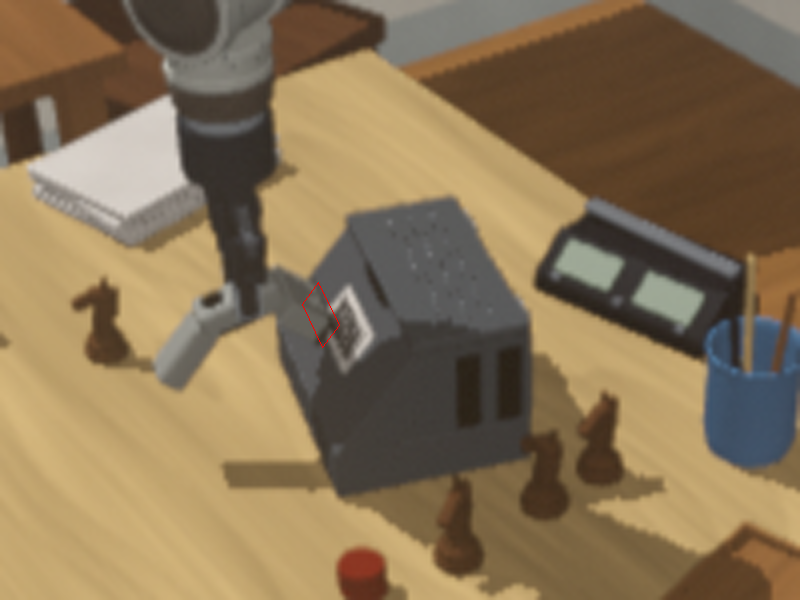

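The predicted mouth outline at crop (320,315) falls on the scanner's mouth, with the label just beyond at (345,330). Approaching along the normal.

Emit:
servo_tool(rows=[{"offset": [-0.06, 0, 0.055], "yaw": 0, "claw": 0.8}, {"offset": [-0.12, 0, 0.11], "yaw": 0, "claw": 0.8}, {"offset": [-0.15, 0, 0.135], "yaw": 0, "claw": 0.8}, {"offset": [-0.17, 0, 0.153], "yaw": 0, "claw": 0.8}, {"offset": [-0.18, 0, 0.162], "yaw": 0, "claw": 0.8}, {"offset": [-0.18, 0, 0.162], "yaw": 0, "claw": 0.8}])

```text
time: 16.2
ee_pos: [0.4988, 0.2193, 0.1411]
tcp_rot: [180.0, -0.0, 162.4]
wrist_force: [0.5, -0.1, -2.3]
opening: 0.0333
grasp_force: 26.2
```

Emit:
servo_tool(rows=[{"offset": [-0.01, 0, 0.009], "yaw": 0, "claw": 0.8}, {"offset": [-0.02, 0, 0.018], "yaw": 0, "claw": 0.8}, {"offset": [-0.02, 0, 0.018], "yaw": 0, "claw": 0.8}])

```text
time: 16.58
ee_pos: [0.5007, 0.2186, 0.1392]
tcp_rot: [-180.0, -0.0, 162.4]
wrist_force: [-0.5, 0.9, -3.1]
opening: 0.0337
grasp_force: 26.2
```

Emit:
servo_tool(rows=[{"offset": [-0.01, 0, 0.009], "yaw": 0, "claw": 0.8}, {"offset": [-0.015, 0, 0.013], "yaw": 0, "claw": 0.8}, {"offset": [-0.015, 0, 0.013], "yaw": 0, "claw": 0.8}])

```text
time: 16.95
ee_pos: [0.5022, 0.2182, 0.1379]
tcp_rot: [-180.0, -0.0, 162.4]
wrist_force: [0.2, -0.5, -1.9]
opening: 0.0334
grasp_force: 26.2
```

Emit:
servo_tool(rows=[{"offset": [-0.01, 0, 0.008], "yaw": 0, "claw": 0.8}, {"offset": [-0.01, 0, 0.008], "yaw": 0, "claw": 0.8}, {"offset": [-0.01, 0, 0.008], "yaw": 0, "claw": 0.8}])

```text
time: 17.32
ee_pos: [0.5031, 0.2179, 0.1372]
tcp_rot: [-180.0, 0.0, 162.4]
wrist_force: [-0.5, 0.5, -3.2]
opening: 0.0334
grasp_force: 26.2
```

Emit:
servo_tool(rows=[{"offset": [-0.01, 0, 0.008], "yaw": 0, "claw": 0.8}, {"offset": [-0.01, 0, 0.008], "yaw": 0, "claw": 0.8}, {"offset": [-0.01, 0, 0.008], "yaw": 0, "claw": 0.8}])

```text
time: 17.7
ee_pos: [0.504, 0.2176, 0.1363]
tcp_rot: [-180.0, -0.0, 162.4]
wrist_force: [0.4, 0.1, -1.7]
opening: 0.0337
grasp_force: 26.2
```

Emit:
servo_tool(rows=[{"offset": [-0.01, 0, 0.008], "yaw": 0, "claw": 0.8}, {"offset": [-0.01, 0, 0.008], "yaw": 0, "claw": 0.8}, {"offset": [-0.01, 0, 0.008], "yaw": 0, "claw": 0.8}])

```text
time: 18.08
ee_pos: [0.5042, 0.2176, 0.1362]
tcp_rot: [180.0, -0.1, 162.5]
wrist_force: [-6.3, 1.6, 3.6]
opening: 0.0335
grasp_force: 26.9
```

Emit:
servo_tool(rows=[{"offset": [0, 0, 0], "yaw": 0, "claw": 0.8}, {"offset": [0, 0, 0], "yaw": 0, "claw": 0.8}, {"offset": [0, 0, 0], "yaw": 0, "claw": 0.8}, {"offset": [0, 0, 0], "yaw": 0, "claw": 0.8}, {"offset": [0, 0, 0], "yaw": 0, "claw": 0.8}, {"offset": [0, 0, 0], "yaw": 0, "claw": 0.8}, {"offset": [0, 0, 0], "yaw": 0, "claw": 0.8}, {"offset": [0, 0, 0], "yaw": 0, "claw": 0.8}, {"offset": [0, 0, 0], "yaw": 0, "claw": 0.8}, {"offset": [0, 0, 0], "yaw": 0, "claw": 0.8}, {"offset": [0, 0, 0], "yaw": 0, "claw": 0.8}, {"offset": [0, 0, 0], "yaw": 0, "claw": 0.8}])

```text
time: 19.58
ee_pos: [0.5042, 0.2176, 0.1362]
tcp_rot: [180.0, -0.1, 162.5]
wrist_force: [-7.2, 2.6, 3.9]
opening: 0.0332
grasp_force: 26.9
```

```bash
python3 look.py 6
python3 - <<'E'
from meas import *
p,d=camera("top");np.savez("top6.npz",p=p,d=d)
p=np.load("side6.npz")["p"];t=np.load("top6.npz")["p"]
a=cv2.resize(p[100:200,220:340,::-1],(400,333),interpolation=cv2.INTER_CUBIC);b=cv2.resize(t[115:215,170:290,::-1],(400,333),interpolation=cv2.INTER_CUBIC)
cv2.imwrite("pics/c6.png",np.hstack([a,b]))
p,X,h=masks("side",6);m=box(X,.5,.8,.0,.3,.128,.19)&(h[...,2]<120)&(X[...,0]>.6)
c,nn,s=plane(X[m]);print("lid",m.sum(),c,np.arccos(nn[2]))
xh=np.array([.953,-.302,0]);D=X-[.6039,.1857,0];a=D@xh;b=D@[.302,.953,0]
w=(X[...,2]<.15)&(X[...,2]>.02)&(np.abs(a+.03)<.05)&(np.abs(b)<.1)&(h[...,1]<80)&(h[...,2]<130)
r=(X[w]-[.562,.199,.0943])@(np.array([-.766*.953,.766*.302,.643]));print("slope dist pct",np.percentile(r,[20,40,50,60,80]).round(4))
E
```

```text
side 6 101 71 slope deg 48.6 z@-.05 -0.0113 a range -0.08 -0.032 zmin -0.0566 bmid -0.0023
19.625 [0.5042 0.2176 0.1362] [-6.7  1.2  3.4]
lid 869 [0.64204923 0.17452181 0.14239366] 0.0038438713833782896
slope dist pct [-0.0047 -0.0001  0.0008  0.0017  0.0055]
```

View pics/c6.png

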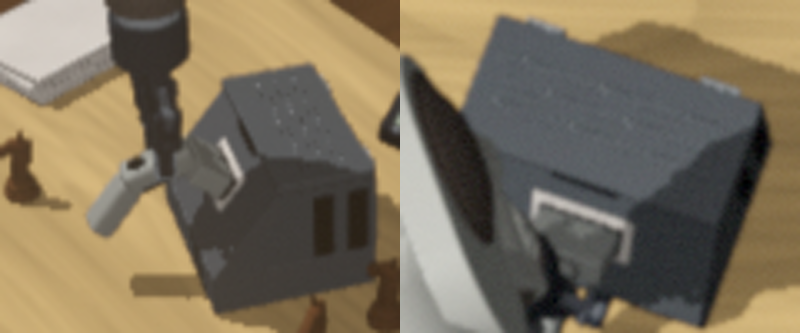

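```bash
python3 - <<'E'
from meas import *
xh=np.array([.953,-.302,0]);yh=np.array([.302,.953,0]);n=np.array([-.766*.953,.766*.302,.643]);u=.643*xh+[0,0,.766];L=np.array([.562,.199,.0943])
for nme in("top","side"):
    i=camera_info(nme);T=np.array(i["cam_to_world"]);v,w=np.mgrid[:400,:640]
    d=np.stack([(w-i["cx"])/i["fx"],-(v-i["cy"])/i["fy"],-np.ones(v.shape)],-1)@T[:3,:3].T
    X=T[:3,3]+d*(((L-T[:3,3])@n)/(d@n))[...,None];U=(X-L)@u*1e3;Y=(X-L)@yh*1e3
    for k in(0,6):
        p=load(nme,k)[0].astype(np.float32).mean(2)
        g=cv2.remap(p,*[ (proj(nme,(L+a*u+b*yh)) [...,j]).astype(np.float32) for j,(a,b) in enumerate([(A:=np.mgrid[.03:-.031:-.004,.056:-.057:-.004][0][...,None],B:=np.mgrid[.03:-.031:-.004,.056:-.057:-.004][1][...,None])]*2)],cv2.INTER_LINEAR)
        print(nme,k,"rows u +30..-30 step4, cols y +56..-56 step4");print("\n".join(" ".join(f"{int(t):3d}" for t in r) for r in g))
E
```

```text
File "<stdin>", line 9
SyntaxError: assignment expression cannot be used in a comprehension iterable expression
```

```bash
python3 - <<'E'
from meas import *
xh=np.array([.953,-.302,0]);yh=np.array([.302,.953,0]);u=.643*xh+[0,0,.766];L=np.array([.562,.199,.0943])
A,B=np.mgrid[.03:-.031:-.004,.056:-.057:-.004][...,None]
for nme in("top","side"):
    q=proj(nme,L+A*u+B*yh).astype(np.float32)
    for k in(0,6):
        p=load(nme,k)[0].astype(np.float32).mean(2);g=cv2.remap(p,q[...,0],q[...,1],cv2.INTER_LINEAR)
        print(nme,k,"rows u +30..-30 step4, cols y +56..-56 step4");print("\n".join(" ".join(f"{int(t):3d}" for t in r) for r in g))
E
```

```text
top 0 rows u +30..-30 step4, cols y +56..-56 step4
 81  82  81  81  83  84  86  82  87  83  86  83  85  87  85  85  85  84  84  84  84  85  84  83  84  83  80  83  81
 80  82  81  80  95 114 115 116 118 116 116 115 116 117 115 116 116 111 114 113 112 115 111 116 105  88  81  82  81
 80  83  82  82 122 164 166 166 164 165 168 163 165 160 164 163 166 158 166 160 166 161 164 163 147 100  80  82  83
 81  82  82  82 140 187 188 176 174 179 186 174 179 173 177 176 177 170 178 173 184 181 179 187 168 107  83  81  83
 83  81  84  85 142 191 172 145 136 153 157 142 161 147 150 155 143 144 151 136 158 170 172 194 169 103  82  79  81
 82  80  81  87 142 187 150 108  90 118 118 104 137 116 118 138 117 123 120  91 125 152 165 195 169 103  82  79  81
 82  80  81  89 140 186 143 104  84 106  96  96 123 101 107 149 114 115 117  82 111 137 160 195 170 101  82  81  82
 81  81  80  88 140 187 146 109  94 117  97 104 116  97 103 156 110 110 133  92 111 125 153 193 171 103  80  82  80
 81  81  81  89 144 188 149 106 103 131 103 111 122  91  99 145 107 118 146 108 124 125 149 191 171 106  82  82  78
 79  
[... 5829 characters left out ...]
  58
 81  80  81  81  81  82  83  84  87  93  94  95  97  96  96  96  95  93  89  76  68  80  98  98  79  65  59  58  58
 82  82  83  83  83  87  91  93  95  97  96  96  95  96  96  95  95  94  87  80  75 100 110 102  81  66  58  57  57
 87  88  88  88  92  95  97  97  96  96  96  95  95  95  95  94  93  91  89  94 110 117 117 104  80  64  58  58  58
 90  91  92  95  97  97  97  96  95  95  95  95  94  92  90  88  84  84  90  97 105 107  99  81  69  60  59  58  58
 90  91  92  95  97  97  96  96  96  95  94  94  87  80  72  70  67  67  71  75  72  71  67  63  59  58  58  58  58
 92  91  91  94  96  97  96  96  95  93  90  85  76  65  63  61  60  61  61  60  60  60  59  58  58  59  59  59  59
```

The picture shows the mouth flat and centred. On the slope the mouth's edges are at y +34 and -34 mm with the upper edge at +13 mm, and the label hasn't moved. Force was about 8 N and stayed still for 1.5 s. Next I retreat and carry the scanner back.

Emit:
servo_tool(rows=[{"offset": [0.04, 0, -0.03], "yaw": 0, "claw": 0.8}, {"offset": [0.15, 0, -0.13], "yaw": 0, "claw": 0.8}, {"offset": [0.3, 0, -0.4], "yaw": 0, "claw": 0.8}, {"offset": [0.3, 0, -0.8], "yaw": 0, "claw": 0.8}, {"offset": [0.3, 0, -1.0], "yaw": 0, "claw": 0.8}, {"offset": [0.3, 0, -1.0], "yaw": 0, "claw": 0.8}])

```text
time: 20.42
ee_pos: [0.4766, 0.2268, 0.2376]
tcp_rot: [179.9, 0.1, 162.5]
wrist_force: [-0.0, -0.3, -1.8]
opening: 0.0336
grasp_force: 26.2
```

Emit:
servo_tool(rows=[{"offset": [0, 0, -0.15], "yaw": -0.04, "claw": 0.8}, {"offset": [0, -0.3, -0.15], "yaw": -0.09, "claw": 0.8}, {"offset": [0, -0.6, -0.15], "yaw": -0.13, "claw": 0.8}, {"offset": [0, -0.9, -0.15], "yaw": -0.152, "claw": 0.8}, {"offset": [0, -0.9, -0.15], "yaw": -0.152, "claw": 0.8}])

```text
time: 21.05
ee_pos: [0.4484, 0.1392, 0.2499]
tcp_rot: [-180.0, -0.1, -170.3]
wrist_force: [-0.2, 0.9, -3.1]
opening: 0.0335
grasp_force: 26.2
```

```bash
python3 go.py .6453 -.2144 .25 189.8
```

```text
t 21.05 p [0.4484 0.1392 0.2499] rot [-1.800e+02 -1.000e-01 -1.703e+02] q [17.3 -6.  -1.2 94.9 -0.   7.5] F [-0.2  0.9 -3.1] op 0.0335
offset [-1.343, -3.818, -0.001] yaw -0.0004
```

Emit:
servo_tool(rows=[{"offset": [-0.1, -0.3, 0], "yaw": 0, "claw": 0.8}, {"offset": [-0.2, -0.6, 0], "yaw": 0, "claw": 0.8}, {"offset": [-0.33, -0.95, 0], "yaw": 0, "claw": 0.8}])

```text
time: 21.42
ee_pos: [0.4983, 0.0524, 0.2497]
tcp_rot: [180.0, -0.0, -170.2]
wrist_force: [0.2, 0.7, -2.6]
opening: 0.0337
grasp_force: 26.2
```

Emit:
servo_tool(rows=[{"offset": [-0.16, -0.48, 0], "yaw": 0, "claw": 0.8}, {"offset": [-0.33, -0.95, 0], "yaw": 0, "claw": 0.8}])

```text
time: 21.68
ee_pos: [0.5473, -0.0362, 0.2496]
tcp_rot: [180.0, -0.0, -170.2]
wrist_force: [0.9, 0.1, -2.4]
opening: 0.0331
grasp_force: 26.2
```

Emit:
servo_tool(rows=[{"offset": [-0.16, -0.48, 0], "yaw": 0, "claw": 0.8}, {"offset": [-0.33, -0.95, 0], "yaw": 0, "claw": 0.8}])

```text
time: 21.92
ee_pos: [0.5962, -0.1244, 0.2494]
tcp_rot: [180.0, -0.0, -170.2]
wrist_force: [1.3, 0.3, -1.8]
opening: 0.0332
grasp_force: 26.2
```

Emit:
servo_tool(rows=[{"offset": [-0.16, -0.48, 0], "yaw": 0, "claw": 0.8}, {"offset": [-0.33, -0.9, 0], "yaw": 0, "claw": 0.8}, {"offset": [-0.33, -0.95, 0], "yaw": 0, "claw": 0.8}, {"offset": [-0.33, -0.95, 0], "yaw": 0, "claw": 0.8}])

```text
time: 22.42
ee_pos: [0.6441, -0.2111, 0.2492]
tcp_rot: [179.9, -0.1, -170.2]
wrist_force: [-0.3, 1.0, -3.9]
opening: 0.0335
grasp_force: 26.1
```

```bash
python3 go.py .6453 -.2144 .10 189.8; python3 look.py 7
```

```text
t 22.43 p [ 0.6441 -0.2111  0.2492] rot [ 1.799e+02 -1.000e-01 -1.702e+02] q [-18.1  24.   32.6  98.7   0.  -27.9] F [-0.3  1.  -3.9] op 0.0335
offset [-0.008, -0.037, 1.492] yaw -0.0002
side 7 245 193 slope deg 49.0 z@-.05 -0.0135 a range -0.082 -0.032 zmin -0.0586 bmid -0.0001
22.475 [ 0.644  -0.2105  0.25  ] [-0.1  0.3 -3.1]
```

Emit:
servo_tool(rows=[{"offset": [-0.01, -0.04, 0.3], "yaw": 0, "claw": 0.8}, {"offset": [-0.01, -0.04, 0.6], "yaw": 0, "claw": 0.8}, {"offset": [-0.01, -0.04, 0.9], "yaw": 0, "claw": 0.8}, {"offset": [-0.01, -0.04, 1.0], "yaw": 0, "claw": 0.8}])

```text
time: 22.98
ee_pos: [0.6448, -0.2136, 0.1492]
tcp_rot: [179.9, -0.1, -170.1]
wrist_force: [0.1, -0.3, -3.2]
opening: 0.033
grasp_force: 26.1
```

Emit:
servo_tool(rows=[{"offset": [0, 0, 0.2], "yaw": 0, "claw": 0.8}, {"offset": [0, 0, 0.36], "yaw": 0, "claw": 0.8}, {"offset": [0, 0, 0.46], "yaw": 0, "claw": 0.8}, {"offset": [0, 0, 0.49], "yaw": 0, "claw": 0.8}, {"offset": [0, 0, 0.49], "yaw": 0, "claw": 0.8}])

```text
time: 23.6
ee_pos: [0.6458, -0.2152, 0.102]
tcp_rot: [-180.0, 0.0, -170.2]
wrist_force: [0.6, -0.6, -2.6]
opening: 0.0334
grasp_force: 26.1
```

Emit:
servo_tool(rows=[{"offset": [0, 0, 0.02], "yaw": 0, "claw": 0.8}, {"offset": [-0.02, 0, 0.04], "yaw": 0, "claw": 0.8}, {"offset": [-0.03, 0, 0.06], "yaw": 0, "claw": 0.8}, {"offset": [-0.05, 0, 0.08], "yaw": 0, "claw": 0.8}, {"offset": [-0.06, 0, 0.1], "yaw": 0, "claw": 0.8}, {"offset": [-0.06, 0, 0.1], "yaw": 0, "claw": 0.8}])

```text
time: 24.35
ee_pos: [0.6518, -0.2142, 0.0919]
tcp_rot: [-180.0, 0.0, -170.2]
wrist_force: [-0.2, 0.2, 0.2]
opening: 0.0335
grasp_force: 26.5
```

Emit:
servo_tool(rows=[{"offset": [-0.02, 0, 0.02], "yaw": 0, "claw": 0.8}, {"offset": [-0.03, 0, 0.04], "yaw": 0, "claw": 0.8}, {"offset": [-0.05, 0, 0.06], "yaw": 0, "claw": 0.8}, {"offset": [-0.07, 0, 0.08], "yaw": 0, "claw": 0.8}, {"offset": [-0.08, 0, 0.1], "yaw": 0, "claw": 0.8}, {"offset": [-0.1, 0, 0.12], "yaw": 0, "claw": 0.8}, {"offset": [-0.11, 0, 0.14], "yaw": 0, "claw": 0.8}, {"offset": [-0.12, 0, 0.16], "yaw": 0, "claw": 0.8}, {"offset": [-0.12, 0, 0.16], "yaw": 0, "claw": 0.8}])

```text
time: 25.48
ee_pos: [0.6647, -0.2121, 0.0765]
tcp_rot: [-179.9, 0.2, -170.2]
wrist_force: [3.7, 0.7, 4.3]
opening: 0.0334
grasp_force: 27.2
```

Emit:
servo_tool(rows=[{"offset": [-0.01, 0, 0.01], "yaw": 0, "claw": 0.8}, {"offset": [-0.02, 0, 0.02], "yaw": 0, "claw": 0.8}, {"offset": [-0.02, 0, 0.03], "yaw": 0, "claw": 0.8}, {"offset": [-0.02, 0, 0.03], "yaw": 0, "claw": 0.8}])

```text
time: 25.98
ee_pos: [0.6655, -0.2119, 0.0726]
tcp_rot: [-180.0, 0.0, -170.2]
wrist_force: [5.3, 0.7, 4.6]
opening: 0.0332
grasp_force: 27.3
```

```bash
python3 look.py 8
```

```text
side 8 223 164 slope deg 34.6 z@-.05 0.0053 a range -0.095 -0.032 zmin -0.0324 bmid 0.001
26.025 [ 0.6655 -0.2118  0.0726] [3.4 1.3 4.7]
```

Level again at 34.6° (33.4° as it lay). I'll lower 1 mm more, open and lift.

Emit:
servo_tool(rows=[{"offset": [0, 0, 0.01], "yaw": 0, "claw": 0.8}, {"offset": [0, 0, 0.01], "yaw": 0, "claw": 0.55}, {"offset": [0, 0, 0.01], "yaw": 0, "claw": 0.4}, {"offset": [0, 0, 0.01], "yaw": 0, "claw": 0.3}, {"offset": [0, 0, 0.01], "yaw": 0, "claw": 0.3}, {"offset": [0, 0, -0.2], "yaw": 0, "claw": 0.3}, {"offset": [0, 0, -0.6], "yaw": 0, "claw": 0.3}, {"offset": [0, 0, -1.0], "yaw": 0, "claw": 0.3}, {"offset": [0, 0, -1.0], "yaw": 0, "claw": 0.3}])

```text
time: 27.15
ee_pos: [0.6666, -0.2122, 0.1768]
tcp_rot: [-179.8, 0.3, -170.2]
wrist_force: [0.9, 0.3, -0.8]
opening: 0.0595
grasp_force: 0.0
```

Emit:
servo_tool(rows=[{"offset": [0.5, 0.2, -0.5], "yaw": 0, "claw": 0.3}, {"offset": [1.0, 0.3, -0.8], "yaw": 0, "claw": 0.3}, {"offset": [1.0, 0.3, -0.8], "yaw": 0, "claw": 0.3}, {"offset": [1.0, 0.3, -0.8], "yaw": 0, "claw": 0.3}])

```text
time: 27.65
ee_pos: [0.5618, -0.1994, 0.2524]
tcp_rot: [-180.0, 0.0, -170.2]
wrist_force: [0.5, -0.6, -1.7]
opening: 0.0599
grasp_force: 0.0
```

```bash
python3 - <<'E'
from tilt import *
ims=[]
for n in("top","side"):
    p,d=camera(n);np.savez(f"{n}9.npz",p=p,d=d);show(n,9,[.6643,-.2115,.052],9.8)
    p,X,h=masks(n,9);m=box(X,.5,.8,-.34,-.06,.045,.09)&(h[...,1]<60)
    P=X[m];print(len(P),P.mean(0),P.min(0),P.max(0))
    m=box(X,.5,.8,.0,.3,.128,.19)&(h[...,2]<120);c,nn,s=plane(X[m]);print("lid",np.arccos(nn[2]),c)
    ims.append(p[:,:,::-1] if n=="top" else p[150:350,250:570,::-1])
a=cv2.resize(ims[0],(480,300));b=cv2.resize(ims[1],(480,300));cv2.imwrite("pics/f9.png",np.vstack([a,b]))
E
```

```text
top 9 few 4
360 [ 0.67959502 -0.20627618  0.06160186] [ 0.62602631 -0.24006618  0.04536078] [ 0.71388744 -0.17421967  0.07497768]
lid 0.004065530881483057 [0.6368032  0.17223596 0.1422728 ]
side 9 217 149 slope deg 32.9 z@-.05 0.0043 a range -0.094 -0.033 zmin -0.0323 bmid 0.0012
378 [ 0.64763214 -0.21938383  0.05923448] [ 0.58153417 -0.23930657  0.04516505] [ 0.70450027 -0.17441671  0.07286091]
lid 0.0035697874866783322 [0.62974988 0.16499804 0.14242806]
```

View pics/f9.png

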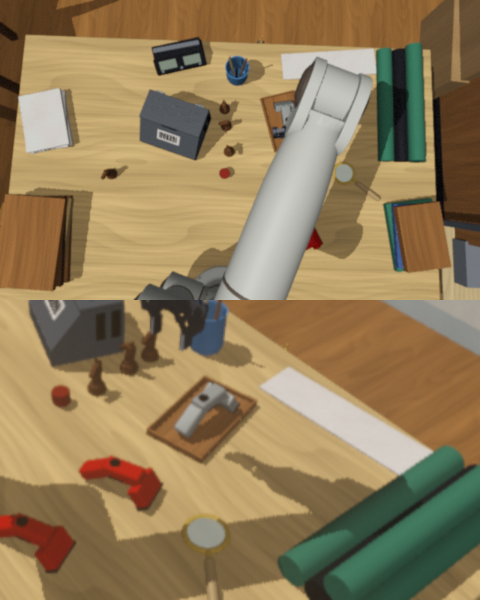

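The scanner lies flat in the middle of its tray (lower view, (205,410)). The lid is shut, and the case and bystanders stand unmoved.

```bash
python3 -c "
from workcell import *
print(job_done())"
```

```text
the job is handed in; nothing more can be done
None
```

The job is handed in: I pressed the lid home, held the scanner's mouth flat on the label at about 8 N for about 1.5 s, and laid it back upright in its tray with the case and bystanders unmoved; the system returned no verdict.

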